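# Hook the stopper tote forward from the deep shelf

### The job

Pick up the standing pull hook by its yellow handle, reach in under the wire rack, drop the hook's blade inside the front wall of the blue tote of glass stoppers and drag that tote forward along the shelf until its front is flush with the shelf's front edge. Then unhook it and stand the hook upright on the bench again, well clear of the tote. Move the tote only with the hook, never with the gripper, and leave the white and grey totes where they are.

Things in the scene. Friction and masses are not known exactly. Their poses are not given: they have to be found in the camera images.
- hook: Standing pull hook, 0.35 kg, mm. Origin: under the centre of its dark foot, 80 (x) x 50 x 10 high; z up, x towards the blade. Yellow handle 50 (x) x 26 (y), z 10 to 100: pinch across y at z about 72. Level 10 mm round shank, axis at z 50, runs to x 165, where a flat blade hangs: 6 (x) x 36 (y), z 55 down to 16. Stands alone on the bench left of the shelf.
- blade (a point): Middle of the hook blade's lower edge: 165 mm ahead (x) of the hook's origin and 16 mm above the foot's underside; axes as the hook's.
- tote_blue: Tote to drag: blue open box with three glass stoppers, 0.25 to 0.5 kg, loose on the shelf in any of its three places. Origin: underneath, at the middle of the front wall's outer face (robot side); x runs back into the tote, z up. 110 deep (x) x 90 wide x 50 mm high, walls and floor 6 mm. Stoppers fill x 70 to 100 mm, up to z 50; the rest is empty.
- shelf: Fixed white board on the bench, 20 mm thick, 260 deep x 420 wide. Origin: bench level under the middle of its front edge (robot side); x runs back. Totes stand on it 130 mm apart (middles), fronts 80 to 120 mm behind the front edge. A rack of thin rods covers x 90 to 250 mm at 190 mm above the bench, on 10 mm posts at x 90 and 250, y +-200.
- tote_white: Bystander: same tote in white, with three black rubber bungs. Origin and sizes as for the blue one. Leave in place.
- tote_grey: Bystander: same tote in grey, with three red clamp blocks. Origin and sizes as for the blue one. Leave in place.
Mind the look-alikes: they are no part of the job. Of the things like the hook, leave any that is green or red; of the rest the larger one is meant.

How it is judged:
By the outcome, as a careful person would: the job done as asked, in the order asked, and still so for the second after the job is handed in, with the robot touching nothing.
It also fails if it takes over 46 s, if anything falls off the work surface, if the arm or the gripper's body presses on something with over 40 N, if the wrist force passes 120 N, or if a joint passes its speed limit or range.

### The arm

A 6-joint arm with a two-finger parallel gripper is mounted at the origin on the work surface. World frame = base frame: x ahead of the robot, y to its left, z up, the work surface at z = 0. Lengths are in m, angles in degrees, forces in N, time in s.
With the tool pointing down it reaches from about 0.3 to 0.75 m from the base axis. Payload 8.5 kg.
Tool frame: the origin (TCP) lies midway between the tips of the shut fingers; the grasp point (between the pads) lies 19 mm behind it; z points along the fingers, y is the line along which they close (so a half turn about z gives the same grasp; the last joint's range is limited). The gripper opens to 85 mm and grips with 20 to 120 N. Pads are 22 mm wide; open, the fingers measure 114 mm over their backs; the gripper's body (76 mm by 85 mm) begins 54 mm behind the grasp point. The pads swing forward as they close: fully open they stand 13 mm farther back than shut.
Start: joints at [58.654, 21.807, 74.336, -0, 83.858, -12.336], TCP at [0.179, 0.52, 0.192] pointing down, gripper open.
Joint ranges: [-178.18, 178.18], [-50.72, 133.34], [12.68, 142.11], [-81.47, 261.47], [9.98, 163.14], [-165.26, 165.26]. Speed limits (degrees/s): [136.94, 136.94, 180, 180, 180, 180].

### API

Orientations are given as a 3x3 rotation matrix whose columns are the frame's x, y, z axes.
In Python, from rig import env, get_image, close_job gives the robot as it stands.
- The arm moves only by the tool step_arm, never from a script. Its argument "targets" is a list of rows, each a list of 2 entries, a list of its own where there are three numbers: the shift along the tool's x, y, z as a fraction of full scale, then the turn, a rotation vector about the tool's x, y, z as a fraction of full scale. In form: [[[x, y, z], [wx, wy, wz]], ...]. A call has 1 to 10 rows; each row is the pose to reach, as a shift and turn from the pose commanded when the call began, along the tool's axes at that moment; what a row does not reach only later rows make up. Full scale, the value 1, is 0.3 m for a shift and 45 degrees for a turn. A row lasts 1/12 s, in which the tool goes at most 41.7 mm and 7.16 degrees, less where a joint would pass 70% of its speed; a pose out of reach is approached as far as the arm can. A call with a number of a shift or a turn outside -1 to 1 is refused whole. A call with a gripper value outside its range is refused whole. "jaw" is the finger opening in mm, from 0 to 85.4, set as the call begins (left out, the last holds). The fingers move at their own pace and stop on an object; "grip_force" is the grip in N (left out, the last holds). Time passes only in rows, so rows that repeat a pose let the fingers close. It gives the time, the measured TCP pose, the force, the opening and the grip force at its end, in the units of the state.
- env.observe(): the state, without advancing time (a new reading comes with each control period).
- get_image(name): name is "scene" or "side" or "wrist"; returns a dict with "img" (400x640x3 uint8, red, green, blue), "z_map" (400x640 float32, m along the optical axis (not along the pixel's ray), 0 where there is no reading), "intrinsics" (3x3 intrinsics, pixels), "D" ([k1, k2, p1, p2, k3] as OpenCV has them; the pictures are not rectified), "rvec" (rotation vector, rad) and "tvec" (3), from world to camera coordinates, as OpenCV has them. Camera axes: x right, y down, z forward; pixel columns grow to the right and rows downward; lengths in m; the calibration is good to about 2 mm. A picture is of the moment at which its call begins.
- close_job(): hands the job in; it is judged then, once.
The state is a dict: "time_s": time; "q": joint angles; "qvel": joint speeds; "joint_efforts": joint torques, N m; "position": TCP position; "tool_rot": TCP orientation; "ft_force": force on the tool from outside, world axes, zero at the start; "wrist_torque": the same for the moment, N m; "grip_width": finger opening in m; "gripper_force": force on a finger pad.
Only numpy, scipy, OpenCV 4.12 (cv2) and the standard library are available. Lean on these libraries where they do the work, as an engineer would, in place of code of your own. Each camera call takes 0.05 s, during which the arm holds its last target. There are 200 camera calls.

## Working session

There is one attempt and no reset: what is moved stays moved. The work goes in short steps, Python scripts to look and compute and a tool call to move; the robot and the scene stay as the last step left them, time stands still between calls to the robot, and variables do not carry over. Pictures are saved under pics/ and viewed, at most 10 in all, crops included, and the job is handed in when it is done.

Besides the shell and the picture viewer there is one more tool, called after "Call:" as name(argument=value, ...), one argument or row to a line, values as JSON. step_arm: Moves the arm, as the interface text tells. Its arguments: {"type":"object","properties":{"targets":{"type":"array","items":{"type":"array"}},"jaw":{"type":"number"},"grip_force":{"type":"number"}},"required":["targets"]}

```bash
mkdir -p pics
cat > h.py <<'E'
import numpy as np, cv2
from rig import env, get_image, close_job
def cam(n):
    c=get_image(n); c['R']=cv2.Rodrigues(np.array(c['rvec'],float))[0]; c['t']=np.array(c['tvec'],float).ravel(); c['K']=np.array(c['intrinsics'],float); c['Dd']=np.array(c['D'],float); return c
def xyzmap(c):
    h,w=c['z_map'].shape
    u,v=np.meshgrid(np.arange(w),np.arange(h))
    p=cv2.undistortPoints(np.stack([u,v],-1).reshape(-1,1,2).astype(float),c['K'],c['Dd']).reshape(h,w,2)
    z=c['z_map'][...,None]
    P=np.concatenate([p*z,z],-1)
    W=(P-c['t'])@c['R']; W[c['z_map']<=0]=np.nan
    return W
def onplane(c,uv,z):
    p=cv2.undistortPoints(np.array(uv,float).reshape(-1,1,2),c['K'],c['Dd']).reshape(-1,2)
    d=np.c_[p,np.ones(len(p))]@c['R']; o=-c['R'].T@c['t']
    return o+d*((z-o[2])/d[:,2])[:,None]
def save(c,n): cv2.imwrite('pics/'+n,c['img'][...,::-1])
E
python3 - <<'E'
from h import *
for n in('scene','side','wrist'):
    c=cam(n); save(c,n+'0.png'); print(n,-c['R'].T@c['t'],c['R'][2])
s=env.observe();print(s['time_s'],s['position'],np.round(s['tool_rot'],3))
E
```

```text
scene [ 1.25702051 -0.09597253  1.06945196] [-0.57609783  0.2699933  -0.77150173]
side [ 0.13658657 -0.66046442  0.87156086] [ 0.2607694   0.71774869 -0.64562849]
wrist [0.11217953 0.5436762  0.37410951] [ 0.26552289 -0.09285093 -0.959623  ]
0.15 [0.17903554 0.51978453 0.19147222] [[-0.945  0.326 -0.001]
 [ 0.326  0.945 -0.001]
 [ 0.    -0.001 -1.   ]]
```

View pics/scene0.png

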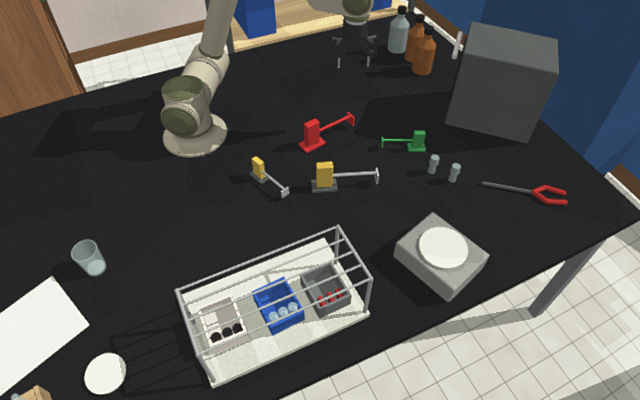

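View pics/side0.png

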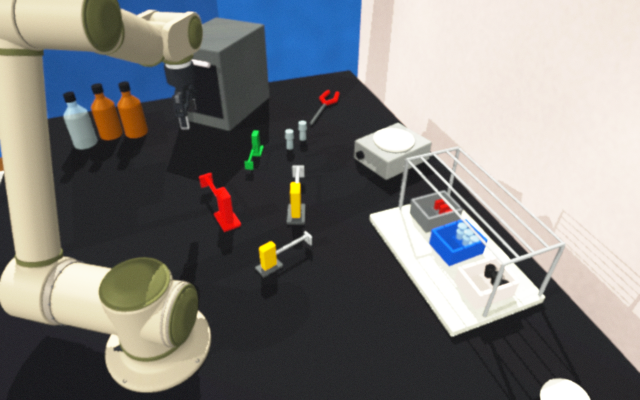

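The scene view shows the large yellow hook at about (323,180) with its blade at (377,176), and the smaller yellow look-alike at (258,170). The blue tote is in the middle place at (280,305), with white on its left and grey on its right. The side view agrees: large hook at (296,200), small one at (268,258), blue tote at (457,240).

Run:
```python
from h import *
def rect(P):
    r=cv2.minAreaRect((P[:,:2]*1000).astype(np.float32)); return np.round(r[0],1),np.round(r[1],1),round(r[2],1)
for n in('scene','side'):
    c=cam(n); W=xyzmap(c); hsv=cv2.cvtColor(c['img'],cv2.COLOR_RGB2HSV)
    H,S,V=[hsv[...,i].astype(int) for i in range(3)]
    print('==',n)
    y=((H>15)&(H<35)&(S>120)&(V>90)).astype(np.uint8)
    k,l,st,ce=cv2.connectedComponentsWithStats(y)
    for i in range(1,k):
        if st[i,4]<60: continue
        P=W[l==i]; P=P[~np.isnan(P[:,0])]
        if len(P)<30: continue
        zt=np.percentile(P[:,2],97); T=P[P[:,2]>zt-.006]
        print('yellow',st[i,4],ce[i].round(),'top z',zt.round(4),'top rect',rect(T), 'mean',T.mean(0).round(4))
    if True:
        b=(H>100)&(H<125)&(S>120)&(V>60)
        X=W.copy(); ok=b&(X[...,0]>.3)&(X[...,0]<1.0)&(abs(X[...,1])<.6)&(X[...,2]<.12)&(X[...,2]>.02)
        P=X[ok]; print('blue',len(P),np.percentile(P[:,2],[2,50,98]).round(4)); T=P[P[:,2]>.062]; print('rim',len(T),rect(T)); 
        w=(S<60)&(V>140)&(abs(W[...,2]-.02)<.006)&(W[...,0]>.25)&(W[...,0]<1.1)
        k,l,st,ce=cv2.connectedComponentsWithStats(w.astype(np.uint8))
        i=1+np.argmax(st[1:,4]); P=W[l==i]; print('shelf',len(P),ce[i],np.median(P[:,2]),rect(P), cv2.boxPoints(cv2.minAreaRect((P[:,:2]*1000).astype(np.float32))).round())
        r=W[(abs(W[...,2]-.19)<.012)&(W[...,0]>.3)&(W[...,0]<1)&(W[...,1]>-.4)&(W[...,1]<.35)]
        print('rack',len(r),rect(r),np.median(r[:,2]))
        # shank/blade of hook: grey pts .02<z<.08 near big hook
        g=(S<90)&(V>60)&(W[...,2]>.012)&(W[...,2]<.08)&(W[...,0]>.2)&(W[...,0]<.7)&(W[...,1]>.0)&(W[...,1]<.5)
        k,l,st,ce=cv2.connectedComponentsWithStats(g.astype(np.uint8),connectivity=8)
        for i in range(1,k):
            if st[i,4]>25:
                P=W[l==i]; print('grey',st[i,4],ce[i].round(),rect(P),np.percentile(P[:,2],[5,50,95]).round(3))
```

```text
== scene
yellow 216 [258. 166.] top z 0.0782 top rect (array([291., 140.]), array([39.7, 19.3]), 15.0) mean [0.2919 0.1401 0.0758]
yellow 427 [324. 174.] top z 0.1019 top rect (array([416.6, 311.4]), array([49.1, 28. ]), 69.9) mean [0.4178 0.3114 0.0996]
blue 1166 [0.0234 0.0403 0.0733]
rim 329 (array([761. ,  24.1]), array([113.6,  89.2]), 4.2)
shelf 4332 [279.59256694 340.71144968] 0.020391008250031102 (array([828.3,  19.1]), array([ 86.6, 420. ]), 1.5) [[ 780.  228.]
 [ 790. -192.]
 [ 877. -190.]
 [ 866.  230.]]
rack 2512 (array([779. ,  17.5]), array([171., 410.]), 1.5) 0.19238269828309934
grey 189 [360. 174.] (array([445.1, 407.5]), array([141.2,  38.2]), 64.0) [0.028 0.053 0.057]
grey 125 [278. 186.] (array([360.3, 171.4]), array([112.9,  28. ]), 13.7) [0.018 0.039 0.045]
grey 639 [289. 256.] (array([620.4, 111.2]), array([ 29.5, 223. ]), 1.6) [0.017 0.02  0.023]
grey 1015 [296. 266.] (array([658.2, 112. ]), array([223.2,  60.7]), 83.9) [0.017 0.02  0.024]
grey 47 [293. 279.] (array([694.6,  92. ]), array([34.8, 13.3]), 82.4) [0.018 0.02  0.023]
== side
yellow 395 [295. 199.] t
[... 242 characters left out ...]
0.0469 0.071 ]
rim 361 (array([753.7,  21.3]), array([112.6,  93.4]), 3.7)
shelf 6338 [445.69185863 272.77469233] 0.019339771109812796 (array([734.9,  13.4]), array([262.2, 423.6]), 1.5) [[ 598.  222.]
 [ 609. -202.]
 [ 872. -195.]
 [ 860.  229.]]
rack 1998 (array([774.5,  14.8]), array([170.6, 411.8]), 1.4) 0.19099217086568682
grey 116 [363. 152.] (array([687.6, 476.6]), array([24.6, 45.8]), 3.0) [0.018 0.05  0.069]
grey 141 [298. 172.] (array([449.9, 433.5]), array([85.7, 35.2]), 58.8) [0.02  0.05  0.055]
grey 2157 [405. 237.] (array([650.7, 112. ]), array([ 99. , 223.9]), 0.2) [0.016 0.019 0.022]
grey 163 [297. 242.] (array([356.6, 168.2]), array([105.5,  29.3]), 13.4) [0.017 0.038 0.043]
```

```bash
cat > meas.py <<'E'
from h import *
def hand(c,near=(.414,.308),zt=.1,col=(15,35)):
    W=xyzmap(c); hsv=cv2.cvtColor(c['img'],cv2.COLOR_RGB2HSV); H,S,V=[hsv[...,i].astype(int) for i in range(3)]
    m=(H>col[0])&(H<col[1])&(S>100)&(V>60)&(np.hypot(W[...,0]-near[0],W[...,1]-near[1])<.06)&(abs(W[...,2]-zt)<.008)
    cs,_=cv2.findContours(m.astype(np.uint8),cv2.RETR_EXTERNAL,cv2.CHAIN_APPROX_NONE)
    if not cs: return None
    k=max(cs,key=cv2.contourArea)[:,0,:].astype(float)
    P=onplane(c,k,zt); r=cv2.minAreaRect((P[:,:2]*1000).astype(np.float32)); M=cv2.moments(k.astype(np.float32)[:,None])
    return np.array([M['m10']/M['m00'],M['m01']/M['m00']]),r
def tri(c1,u1,c2,u2):
    A=[]
    P=[]
    for c,u in((c1,u1),(c2,u2)):
        n=cv2.undistortPoints(np.array(u,float).reshape(1,1,2),c['K'],c['Dd']).reshape(2,1); P.append((np.c_[c['R'],c['t']],n))
    X=cv2.triangulatePoints(P[0][0],P[1][0],P[0][1],P[1][1])[:,0]; return X[:3]/X[3]
E
python3 - <<'E'
from meas import *
cs={n:cam(n) for n in('scene','side','wrist')}
u={}
for n,c in cs.items():
    r=hand(c)
    if r: u[n]=r[0]; print(n,r[0].round(1),np.round(r[1][0],1),np.round(r[1][1],1),round(r[1][2],1),onplane(c,[r[0]],.1).round(4))
import itertools
for a,b in itertools.combinations(u,2): print(a,b,tri(cs[a],u[a],cs[b],u[b]).round(4))
for n in('scene','side'):
    c=cs[n]; W=xyzmap(c); hsv=cv2.cvtColor(c['img'],cv2.COLOR_RGB2HSV); H,S,V=[hsv[...,i].astype(int) for i in range(3)]
    # shelf front edge: white pixels, z~.02
    m=(S<60)&(V>140)&(abs(W[...,2]-.02)<.008)&(W[...,0]>.57)&(W[...,0]<.9)&(abs(W[...,1])<.26)
    v,x=np.nonzero(m); P=onplane(c,np.c_[x,v],.02)
    e=[]
    for y0 in np.arange(-.18,.21,.01):
        q=P[abs(P[:,1]-y0)<.005]
        if len(q)>5: e.append((y0,q[:,0].min()))
    e=np.array(e); f=np.polyfit(e[:,0],e[:,1],1); r=e[:,1]-np.polyval(f,e[:,0]); g=abs(r)<.003; f=np.polyfit(e[g,0],e[g,1],1)
    print(n,'front edge x=',f[1].round(4),'slope',f[0].round(4),'yaw',-np.degrees(np.arctan(f[0])).round(2),'rms',np.std(r).round(4),'y range',P[:,1].min(),P[:,1].max())
    b=(H>100)&(H<125)&(S>120)&(V>50)&(abs(W[...,2]-.07)<.006)&(W[...,0]>.6)&(W[...,0]<.9)&(abs(W[...,1])<.2)
    v,x=np.nonzero(b); P=onplane(c,np.c_[x,v],.07); r=cv2.minAreaRect((P[:,:2]*1000).astype(np.float32)); print(' rim',len(P),np.round(r[0],1),np.round(r[1],1),round(r[2],2),cv2.boxPoints(r).round(0).tolist())
c=cs['wrist'];save(c,'w1.png')
E
```

```text
scene [323.8 165.5] [421.4 309.5] [48. 33.] 65.5 [[0.4195 0.3097 0.1   ]]
side [295.  188.8] [409.9 301.6] [53.3 25.3] 68.7 [[0.4102 0.3018 0.1   ]]
scene side [0.4129 0.3127 0.0919]
scene front edge x= 0.6108 slope -0.0221 yaw 1.26 rms 0.0007 y range -0.19540421573383518 0.2295376886180028
 rim 312 [761.9  24.1] [113.3  89.1] 4.26 [[702.0, 64.0], [709.0, -25.0], [822.0, -16.0], [815.0, 73.0]]
side front edge x= 0.6024 slope -0.0215 yaw 1.23 rms 0.001 y range -0.20350147261391383 0.22011531503364046
 rim 315 [750.1  18.1] [115.1  92.8] 4.27 [[689.0, 60.0], [696.0, -32.0], [811.0, -24.0], [804.0, 69.0]]
```

View pics/wrist0.png

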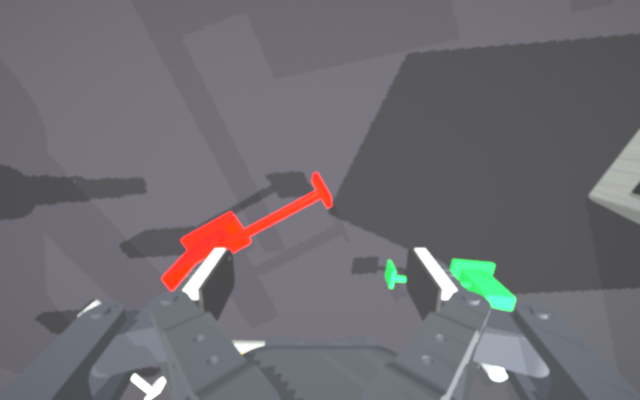

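The wrist view shows only the red hook at about (215,235) and the green one at about (480,280), so I'll move above the big yellow hook.

Call:
step_arm(
  targets=[
    [[-0.12,-0.05,-0.03],[0,0,0.15]],
    [[-0.25,-0.11,-0.06],[0,0,0.3]],
    [[-0.38,-0.165,-0.06],[0,0,0.45]],
    [[-0.51,-0.22,-0.06],[0,0,0.6]],
    [[-0.64,-0.275,-0.06],[0,0,0.75]],
    [[-0.76,-0.33,-0.06],[0,0,0.9]],
    [[-0.88,-0.38,-0.06],[0,0,1]],
    [[-0.95,-0.41,-0.06],[0,0,1]],
    [[-0.976,-0.418,-0.06],[0,0,1]],
  ],
  jaw=85,
)

```text
time_s: 1.15
position: [0.4175, 0.3037, 0.2098]
tool_rot: [[-0.435, 0.901, 0.0], [0.901, 0.435, -0.0], [-0.001, 0.0, -1.0]]
ft_force: [-0.7, -0.1, -1.8]
grip_width: 0.0848
gripper_force: 0.0
```

Call:
step_arm(
  targets=[
    [[0,0,0],[0,0,0.15]],
    [[0,0,0],[0,0,0.3]],
    [[0,0,0],[0,0,0.45]],
    [[0,0,0],[0,0,0.6]],
    [[0,0,0],[0,0,0.75]],
    [[0,0,0],[0,0,0.9]],
    [[0,0,0],[0,0,1]],
    [[0,0,0],[0,0,1]],
  ],
)

```text
time_s: 1.82
position: [0.4145, 0.3067, 0.21]
tool_rot: [[0.327, 0.945, -0.0], [0.945, -0.327, 0.0], [0.0, -0.0, -1.0]]
ft_force: [0.5, -0.0, 0.3]
grip_width: 0.0849
gripper_force: 0.0
```

Run:
```python
from meas import *
s=env.observe();print(s['time_s'],s['position'],np.round(s['tool_rot'],3).tolist(),np.round(s['q'],1))
cs={n:cam(n) for n in('scene','side','wrist')}
c=cs['wrist'];save(c,'w2.png')
W=xyzmap(c);hsv=cv2.cvtColor(c['img'],cv2.COLOR_RGB2HSV); H,S,V=[hsv[...,i].astype(int) for i in range(3)]
m=(H>15)&(H<35)&(S>90)&(V>60); P=W[m]; P=P[~np.isnan(P[:,0])]; print(len(P),np.percentile(P,[2,50,98],axis=0).round(3).tolist())
T=P[P[:,2]>np.percentile(P[:,2],98)-.008]; print(cv2.minAreaRect((T[:,:2]*1000).astype(np.float32)),T[:,2].mean())
r=hand(c); 
if r: print(r[0].round(1),np.round(r[1][0],1),np.round(r[1][1],1),round(r[1][2],1)); u=r[0];
```

```text
1.8167 [0.41449873 0.30671991 0.20995308] [[0.327, 0.945, -0.0], [0.945, -0.327, 0.0], [0.0, -0.0, -1.0]] [23.3 17.6 77.7  0.  84.7 42.4]
2665 [[0.249, 0.092, 0.001], [0.401, 0.292, 0.077], [0.431, 0.337, 0.102]]
((414.4549255371094, 311.59417724609375), (49.19713592529297, 25.49566078186035), 70.39027404785156) 0.1023340584632379
[316.9 180.4] [414.7 312.2] [49.6 25.2] 70.5
```

View pics/w2.png

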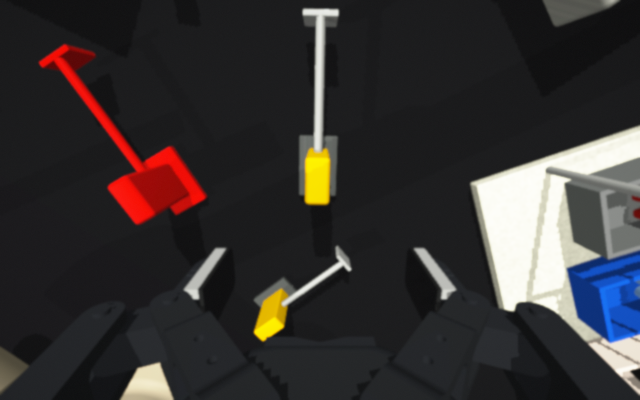

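The wrist view has the big hook centred at about (317,180) with its blade at (320,15), pointing up the image along the tool's x. The small look-alike is at (275,310), clear of the fingers. I'll go partway down and measure the height again from this second place.

Call:
step_arm(
  targets=[
    [[0.005,-0.002,0.1],[0,0,0]],
    [[0.014,-0.005,0.2],[0,0,0]],
    [[0.014,-0.005,0.233],[0,0,0]],
    [[0.014,-0.005,0.233],[0,0,0]],
  ],
)

```text
time_s: 2.3
position: [0.4137, 0.3101, 0.1376]
tool_rot: [[0.324, 0.946, -0.005], [0.946, -0.324, -0.002], [-0.004, -0.004, -1.0]]
ft_force: [0.5, -0.6, -0.1]
grip_width: 0.0848
gripper_force: 0.0
```

Run:
```python
from meas import *
s=env.observe();print(s['time_s'],s['position'])
c=cam('wrist')
r=hand(c,(.414,.31)); print(r[0].round(1),np.round(r[1][0],1),np.round(r[1][1],1),round(r[1][2],1))
W=xyzmap(c); m=np.hypot(W[...,0]-.414,W[...,1]-.311)<.012; print('top z',np.nanmedian(W[m][:,2]))
# ray-height from known top length: size ratio
L=max(r[1][1]); print('L',L)
# triangulate with earlier wrist centroid pixel (316.9,180.4) from w2 pose: same R, camera moved by TCP shift
c0=dict(c); C=-c['R'].T@c['t']; C0=C+np.array([.41449873,.30671991,.20995308])-s['position']; c0['t']=-c['R']@C0
print(tri(c0,[316.9,180.4],c,r[0]).round(4))
```

```text
2.3 [0.41365093 0.31014713 0.13756739]
[318.9 203.7] [414.7 312.5] [50.1 25.5] 70.2
top z 0.25923748967266946
L 50.075862884521484
[0.4134 0.3108 0.0906]
```

Ray-size and depth both put the top at 0.100, and the centre at (0.4145, 0.312). Now I'll descend and grip.

Call:
step_arm(
  targets=[
    [[0.003,0,0.08],[0,0,0]],
    [[0.003,0,0.16],[0,0,0]],
    [[0.003,0,0.24],[0,0,0]],
    [[0.003,0,0.28],[0,0,0]],
    [[0.003,0,0.29],[0,0,0]],
    [[0.003,0,0.29],[0,0,0]],
  ],
)

```text
time_s: 2.85
position: [0.4158, 0.3116, 0.0536]
tool_rot: [[0.325, 0.946, 0.001], [0.946, -0.325, 0.0], [0.0, 0.0, -1.0]]
ft_force: [-0.1, 0.2, 0.6]
grip_width: 0.0849
gripper_force: 0.0
```

Call:
step_arm(
  targets=[
    [[0,0,0],[0,0,0]],
    [[0,0,0],[0,0,0]],
    [[0,0,0],[0,0,0]],
    [[0,0,0],[0,0,0]],
    [[0,0,0],[0,0,0]],
    [[0,0,0],[0,0,0]],
    [[0,0,0],[0,0,0]],
    [[0,0,0],[0,0,0]],
  ],
  jaw=0,
  grip_force=90,
)

```text
time_s: 3.52
position: [0.4155, 0.3115, 0.0539]
tool_rot: [[0.326, 0.945, 0.001], [0.945, -0.326, 0.001], [0.001, 0.001, -1.0]]
ft_force: [-2.9, -0.3, 7.5]
grip_width: 0.023
gripper_force: 88.4
```

Call:
step_arm(
  targets=[
    [[0,0,-0.04],[0,0,0]],
    [[0,0,-0.12],[0,0,0]],
    [[0,0,-0.22],[0,0,0]],
    [[0,0,-0.3],[0,0,0]],
    [[0,0,-0.3],[0,0,0]],
  ],
)

```text
time_s: 3.93
position: [0.4171, 0.3122, 0.1473]
tool_rot: [[0.326, 0.946, 0.007], [0.946, -0.326, 0.003], [0.005, 0.006, -1.0]]
ft_force: [0.1, 1.4, -3.0]
grip_width: 0.0225
gripper_force: 89.4
```

Call:
step_arm(
  targets=[
    [[-0.08,0.04,0],[0,0,0.1]],
    [[-0.18,0.09,0],[0,0,0.2]],
    [[-0.28,0.14,0],[0,0,0.32]],
    [[-0.38,0.19,0],[0,0,0.44]],
    [[-0.48,0.23,0],[0,0,0.56]],
    [[-0.58,0.28,0],[0,0,0.68]],
    [[-0.68,0.33,0],[0,0,0.8]],
    [[-0.78,0.37,0],[0,0,0.9]],
    [[-0.86,0.41,0],[0,0,1]],
    [[-0.9,0.432,0],[0,0,1]],
  ],
)

```text
time_s: 4.77
position: [0.4495, 0.0112, 0.1419]
tool_rot: [[0.902, 0.432, -0.002], [0.432, -0.902, -0.0], [-0.002, -0.001, -1.0]]
ft_force: [0.1, -0.2, -3.1]
grip_width: 0.023
gripper_force: 89.4
```

Call:
step_arm(
  targets=[
    [[0,0,0.02],[0,0,0.12]],
    [[0,0,0.04],[0,0,0.26]],
    [[0,0,0.05],[0,0,0.4]],
    [[0,0,0.05],[0,0,0.5]],
    [[0,0,0.05],[0,0,0.549]],
    [[0,0,0.05],[0,0,0.549]],
    [[0,0,0.05],[0,0,0.549]],
  ],
)

```text
time_s: 5.35
position: [0.4494, 0.014, 0.1272]
tool_rot: [[1.0, 0.024, -0.002], [0.024, -1.0, 0.0], [-0.002, -0.0, -1.0]]
ft_force: [-0.4, 0.0, -2.7]
grip_width: 0.0226
gripper_force: 89.4
```

```bash
cat > rel.py <<'E'
from meas import *
s=env.observe();print(round(s['time_s'],2),s['position'].round(4),np.round(s['tool_rot'],3).tolist(),'grip',s['grip_width'],np.round(s['ft_force'],1))
def run(tag):
  for n in('scene','side','wrist'):
    c=cam(n); save(c,n+tag+'.png'); W=xyzmap(c); hsv=cv2.cvtColor(c['img'],cv2.COLOR_RGB2HSV); H,S,V=[hsv[...,i].astype(int) for i in range(3)]
    print('==',n)
    b=(H>100)&(H<125)&(S>120)&(V>40)&(abs(W[...,2]-.07)<.006)&(W[...,0]>.55)&(W[...,0]<.9)&(abs(W[...,1])<.2)
    v,x=np.nonzero(b)
    if len(v)>20:
        P=onplane(c,np.c_[x,v],.07); r=cv2.minAreaRect((P[:,:2]*1000).astype(np.float32)); print(' rim',len(P),np.round(r[0],1),np.round(r[1],1),round(r[2],2),cv2.boxPoints(r).round(0).tolist())
    m=(S<60)&(V>110)&(abs(W[...,2]-.02)<.008)&(W[...,0]>.56)&(W[...,0]<.9)&(abs(W[...,1])<.26)
    v,x=np.nonzero(m); P=onplane(c,np.c_[x,v],.02); e=[]
    for y0 in np.arange(-.18,.21,.01):
        q=P[abs(P[:,1]-y0)<.005]
        if len(q)>5: e.append((y0,q[:,0].min()))
    if len(e)>6:
        e=np.array(e); f=np.polyfit(e[:,0],e[:,1],1)
        for _ in range(4):
            r=e[:,1]-np.polyval(f,e[:,0]); g=abs(r)<=max(.0015,np.median(abs(r))*1.5); f=np.polyfit(e[g,0],e[g,1],1)
        print(' front x(y=.02)=',np.polyval(f,.02).round(4),'yaw',-np.degrees(np.arctan(f[0])).round(2),'n',g.sum(),len(e))
    # shank+blade: bright pts in hook region above bench, ahead of TCP
    p=s['position']; fz=p[2]-.053; X=s['tool_rot'][:,0]; Y=s['tool_rot'][:,1]
    d=W-p; a=d@X; l=d@Y
    k=(S<80)&(V>60)&(a>.03)&(a<.20)&(abs(l)<.04)&(abs(W[...,2]-fz-.04)<.03)
    if k.sum()>20:
        sh=k&(a<.15); bl=k&(a>.15)
        A=np.polyfit(a[sh],l[sh],1); print(' shank n',sh.sum(),'lat slope deg',np.degrees(A[0]).round(2),'off',A[1].round(4),'z-fz',np.percentile(W[...,2][sh]-fz,95).round(4),'blade n',bl.sum(), 'a',np.percentile(a[bl],[2,50,98]).round(4) if bl.any() else '', 'l',np.percentile(l[bl],[2,98]).round(4) if bl.any() else '','z',np.percentile(W[...,2][bl],[2,98]).round(4) if bl.any() else '')
E
python3 -c "
from rel import *
run('3')"
```

```text
5.35 [0.4494 0.014  0.1272] [[1.0, 0.024, -0.002], [0.024, -1.0, 0.0], [-0.002, -0.0, -1.0]] grip 0.022591487202082712 [-0.4  0.  -2.7]
== scene
 rim 308 [761.9  24. ] [113.3  89.2] 4.38 [[702.0, 64.0], [709.0, -25.0], [822.0, -16.0], [815.0, 73.0]]
 front x(y=.02)= 0.6104 yaw 1.22 n 37 39
 shank n 155 lat slope deg 2.04 off -0.0035 z-fz 0.0557 blade n 159 a [0.1546 0.1684 0.171 ] l [-0.0165  0.0179] z [0.0907 0.1297]
== side
 rim 338 [751.3  18.1] [112.8  93.4] 4.52 [[691.0, 60.0], [699.0, -33.0], [811.0, -24.0], [804.0, 69.0]]
 front x(y=.02)= 0.6018 yaw 1.14 n 34 39
 shank n 207 lat slope deg 0.15 off 0.0046 z-fz 0.0546 blade n 133 a [0.1514 0.1598 0.1641] l [-0.0133  0.0214] z [0.0896 0.1282]
== wrist
 front x(y=.02)= 0.6054 yaw 1.46 n 38 38
 shank n 3457 lat slope deg 1.93 off -0.0034 z-fz 0.0557 blade n 0 a  l  z
```

View pics/wrist3.png

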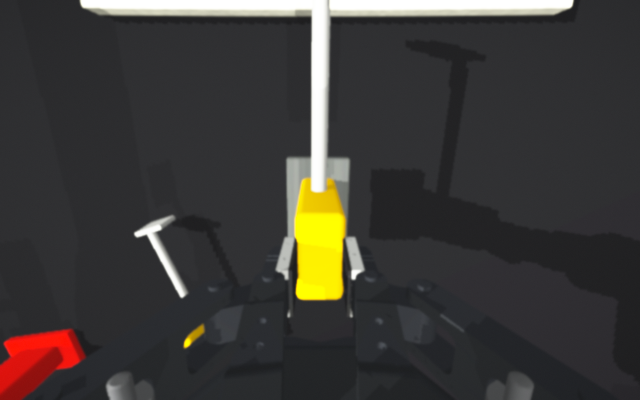

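The wrist view shows the hook held straight, handle at (320,240) and shank up the middle at u≈320, with the shelf edge at row 10. Next I'll reach in over the rim.

Call:
step_arm(
  targets=[
    [[0.04,0,0],[0,0,0]],
    [[0.1,-0.003,0],[0,0,0]],
    [[0.17,-0.007,0],[0,0,0]],
    [[0.24,-0.007,0],[0,0,0]],
    [[0.3,-0.007,0],[0,0,0]],
    [[0.34,-0.007,0],[0,0,0]],
    [[0.357,-0.007,0],[0,0,0]],
    [[0.357,-0.007,0],[0,0,0]],
    [[0.357,-0.007,0],[0,0,0]],
  ],
)

```text
time_s: 6.25
position: [0.5563, 0.0185, 0.1277]
tool_rot: [[1.0, 0.023, -0.001], [0.023, -1.0, 0.0], [-0.001, -0.0, -1.0]]
ft_force: [-1.4, -0.6, -4.4]
grip_width: 0.0229
gripper_force: 89.4
```

```bash
python3 -c "
from rel import *
run('4')
import cv2
a=cv2.imread('pics/side4.png')[170:330,350:590];b=cv2.imread('pics/scene4.png')[210:370,160:400]
cv2.imwrite('pics/m4.png',cv2.resize(np.vstack([a,b]),None,fx=1.85,fy=1.85,interpolation=cv2.INTER_CUBIC))"
```

```text
6.25 [0.5563 0.0185 0.1277] [[1.0, 0.023, -0.001], [0.023, -1.0, 0.0], [-0.001, -0.0, -1.0]] grip 0.022921279917558084 [-1.4 -0.6 -4.4]
== scene
 rim 278 [761.5  24. ] [111.9  89.1] 4.31 [[702.0, 64.0], [709.0, -25.0], [821.0, -16.0], [814.0, 73.0]]
 front x(y=.02)= 0.6104 yaw 1.22 n 37 39
 shank n 169 lat slope deg 2.14 off -0.0036 z-fz 0.0553 blade n 146 a [0.1524 0.1668 0.169 ] l [-0.0168  0.0176] z [0.0974 0.1313]
== side
 rim 279 [751.1  17.2] [112.8  93.1] 5.76 [[690.0, 58.0], [700.0, -35.0], [812.0, -23.0], [803.0, 69.0]]
 front x(y=.02)= 0.6196 yaw -6.65 n 24 39
 shank n 180 lat slope deg -0.3 off 0.0045 z-fz 0.0543 blade n 130 a [0.152  0.1595 0.1638] l [-0.0145  0.0214] z [0.0926 0.1295]
== wrist
 rim 702 [702.5  19.1] [ 6.2 88.5] 1.52 [[698.0, 63.0], [701.0, -25.0], [707.0, -25.0], [704.0, 63.0]]
 front x(y=.02)= 0.6086 yaw 1.36 n 38 38
 shank n 3345 lat slope deg 1.99 off -0.0036 z-fz 0.0556 blade n 0 a  l  z
```

View pics/m4.png

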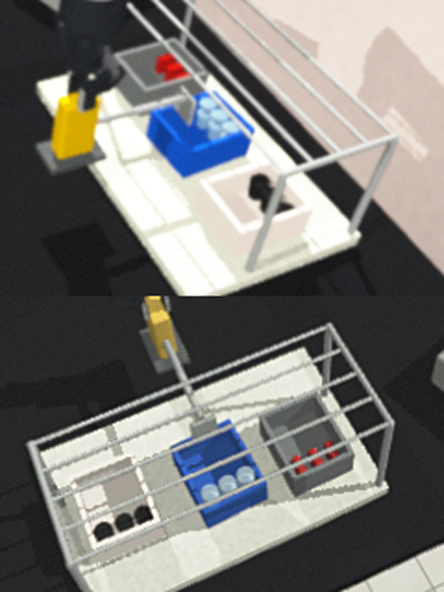

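The side crop (top) shows the blade above the empty front part of the blue tote, at about (185,105). The scene crop (bottom) shows it just inside the front wall at (203,425). Lowering now.

Call:
step_arm(
  targets=[
    [[0,0,0.03],[0,0,0]],
    [[0,0,0.07],[0,0,0]],
    [[0,0,0.11],[0,0,0]],
    [[0,0,0.133],[0,0,0]],
    [[0,0,0.133],[0,0,0]],
    [[0,0,0.133],[0,0,0]],
  ],
)

```text
time_s: 6.9
position: [0.5568, 0.0183, 0.088]
tool_rot: [[1.0, 0.022, -0.0], [0.022, -1.0, 0.0], [-0.0, -0.0, -1.0]]
ft_force: [-0.3, -0.5, -3.1]
grip_width: 0.023
gripper_force: 89.3
```

Call:
step_arm(
  targets=[
    [[-0.015,0,0],[0,0,0]],
    [[-0.03,0,0],[0,0,0]],
    [[-0.045,0,0],[0,0,0]],
    [[-0.06,0,0],[0,0,0]],
    [[-0.075,0,0],[0,0,0]],
    [[-0.09,0,0],[0,0,0]],
    [[-0.105,0,0],[0,0,0]],
    [[-0.12,0,0],[0,0,0]],
    [[-0.13,0,0],[0,0,0]],
    [[-0.13,0,0],[0,0,0]],
  ],
)

```text
time_s: 7.73
position: [0.5173, 0.0175, 0.0882]
tool_rot: [[1.0, 0.022, -0.001], [0.022, -1.0, 0.0], [-0.001, -0.0, -1.0]]
ft_force: [0.1, 0.2, -3.7]
grip_width: 0.0229
gripper_force: 89.4
```

```bash
python3 -c "
from rel import *
run('5')"
```

```text
7.73 [0.5173 0.0175 0.0882] [[1.0, 0.022, -0.001], [0.022, -1.0, 0.0], [-0.001, -0.0, -1.0]] grip 0.02289365194145626 [ 0.1  0.2 -3.7]
== scene
 rim 304 [731.9  20.2] [113.8  88.7] 0.26 [[675.0, 64.0], [675.0, -24.0], [789.0, -24.0], [789.0, 65.0]]
 front x(y=.02)= 0.6104 yaw 1.23 n 36 39
 shank n 149 lat slope deg 2.05 off -0.0038 z-fz 0.0566 blade n 134 a [0.1546 0.1676 0.1701] l [-0.0187  0.0215] z [0.0535 0.0925]
== side
 rim 362 [721.5  13.8] [112.7  94.6] 0.16 [[665.0, 61.0], [665.0, -34.0], [778.0, -33.0], [778.0, 61.0]]
 front x(y=.02)= 0.6023 yaw 0.95 n 24 39
 shank n 187 lat slope deg -0.54 off 0.0052 z-fz 0.0541 blade n 87 a [0.1505 0.1591 0.1823] l [-0.0388  0.0209] z [0.0471 0.0894]
== wrist
 front x(y=.02)= 0.6076 yaw 1.37 n 38 38
 shank n 3278 lat slope deg 2.18 off -0.0039 z-fz 0.0553 blade n 0 a  l  z
```

The tote follows the hook and has squared up to the blade. I'll keep dragging, with a turn of about 1° to match the shelf.

Call:
step_arm(
  targets=[
    [[-0.015,0,0],[0,0,-0.004]],
    [[-0.035,0,0],[0,0,-0.01]],
    [[-0.055,0,0],[0,0,-0.016]],
    [[-0.075,0,0],[0,0,-0.023]],
    [[-0.095,0,0],[0,0,-0.023]],
    [[-0.115,0,0],[0,0,-0.023]],
    [[-0.135,0,0],[0,0,-0.023]],
    [[-0.155,0,0],[0,0,-0.023]],
    [[-0.17,0,0],[0,0,-0.023]],
    [[-0.17,0,0],[0,0,-0.023]],
  ],
)

```text
time_s: 8.72
position: [0.4659, 0.0165, 0.0881]
tool_rot: [[0.999, 0.04, -0.001], [0.04, -0.999, 0.0], [-0.001, -0.0, -1.0]]
ft_force: [-0.5, 1.0, -3.2]
grip_width: 0.0226
gripper_force: 89.4
```

```bash
cat >> rel.py <<'E'
def flush():
    # front wall: compare tote front edge with shelf front edge along x, using rays, per camera
    for n in('scene','side','wrist'):
        c=cam(n); W=xyzmap(c); hsv=cv2.cvtColor(c['img'],cv2.COLOR_RGB2HSV); H,S,V=[hsv[...,i].astype(int) for i in range(3)]
        b=(H>100)&(H<125)&(S>100)&(V>30)&(W[...,0]>.55)&(W[...,0]<.85)&(abs(W[...,1])<.1)
        for nm,m,z in(('rim',b&(abs(W[...,2]-.07)<.008),.07),('front',b&(W[...,2]<.066),None)):
            v,x=np.nonzero(m)
            if len(v)<20: continue
            P=onplane(c,np.c_[x,v],z) if z else W[m]
            e=np.array([(y,P[abs(P[:,1]-y)<.003][:,0].min()) for y in np.arange(-.02,.056,.005) if (abs(P[:,1]-y)<.003).sum()>1])
            if len(e)<4: continue
            f=np.polyfit(e[:,0],e[:,1],1); print('  flush',n,nm,'x@.02',np.polyval(f,.02).round(4),'yaw',-np.degrees(f[0]).round(2),'n',len(e))
E
python3 -c "
from rel import *
run('6');flush()"
```

```text
8.72 [0.4659 0.0165 0.0881] [[0.999, 0.04, -0.001], [0.04, -0.999, 0.0], [-0.001, -0.0, -1.0]] grip 0.02260273195674884 [-0.5  1.  -3.2]
== scene
 rim 280 [682.1  22.7] [108.6  88.1] 1.82 [[626.0, 65.0], [629.0, -23.0], [738.0, -20.0], [735.0, 68.0]]
 front x(y=.02)= 0.6104 yaw 1.24 n 28 39
 shank n 134 lat slope deg 0.63 off -0.0006 z-fz 0.0566 blade n 126 a [0.1511 0.1683 0.1717] l [-0.0195  0.0235] z [0.0506 0.0911]
== side
 rim 386 [671.1  16.4] [114.5  94.5] 2.09 [[612.0, 62.0], [616.0, -33.0], [730.0, -29.0], [727.0, 66.0]]
 front x(y=.02)= 0.6021 yaw 1.23 n 35 39
 shank n 192 lat slope deg 0.25 off 0.0041 z-fz 0.0543 blade n 87 a [0.1523 0.1598 0.19  ] l [-0.0387  0.0202] z [0.047  0.0892]
== wrist
 front x(y=.02)= 0.6056 yaw 1.42 n 38 39
 shank n 3380 lat slope deg 2.44 off -0.0043 z-fz 0.0554 blade n 0 a  l  z 
  flush scene rim x@.02 0.6685 yaw -29.15 n 16
  flush scene front x@.02 0.6244 yaw -8.58 n 16
  flush side rim x@.02 0.6279 yaw -18.78 n 16
  flush side front x@.02 0.6174 yaw -0.11 n 16
```

Call:
step_arm(
  targets=[
    [[-0.01,0,0],[0,0,0.004]],
    [[-0.02,0,0],[0,0,0.008]],
    [[-0.03,0,0],[0,0,0.012]],
    [[-0.04,0,0],[0,0,0.012]],
    [[-0.04,0,0],[0,0,0.012]],
  ],
)

```text
time_s: 9.43
position: [0.4543, 0.0159, 0.0881]
tool_rot: [[1.0, 0.031, -0.001], [0.031, -1.0, 0.0], [-0.001, -0.0, -1.0]]
ft_force: [0.5, -0.1, -2.1]
grip_width: 0.0223
gripper_force: 89.4
```

```bash
python3 -c "
from rel import *
run('7')
import cv2
a=cv2.imread('pics/side7.png')[180:320,360:540];b=cv2.imread('pics/scene7.png')[215:355,190:370]
cv2.imwrite('pics/m7.png',cv2.resize(np.hstack([a,b]),None,fx=2.2,fy=2.2,interpolation=cv2.INTER_CUBIC))"
```

```text
9.43 [0.4543 0.0159 0.0881] [[1.0, 0.031, -0.001], [0.031, -1.0, 0.0], [-0.001, -0.0, -1.0]] grip 0.022322182763049758 [ 0.5 -0.1 -2.1]
== scene
 rim 227 [667.7  20.8] [113.9  88. ] 1.09 [[610.0, 64.0], [612.0, -24.0], [725.0, -22.0], [724.0, 66.0]]
 front x(y=.02)= 0.6104 yaw 1.24 n 28 39
 shank n 150 lat slope deg 1.7 off -0.0029 z-fz 0.0564 blade n 137 a [0.1532 0.1683 0.1714] l [-0.0308  0.0277] z [0.0507 0.0926]
== side
 rim 383 [659.8  15.7] [112.5  93.7] 0.47 [[603.0, 62.0], [604.0, -32.0], [716.0, -31.0], [716.0, 63.0]]
 front x(y=.02)= 0.6018 yaw 1.12 n 36 39
 shank n 190 lat slope deg 0.55 off 0.0034 z-fz 0.0543 blade n 85 a [0.1514 0.1596 0.188 ] l [-0.0396  0.0206] z [0.0481 0.0897]
== wrist
 front x(y=.02)= 0.6053 yaw 1.38 n 33 33
 shank n 3348 lat slope deg 2.26 off -0.004 z-fz 0.0555 blade n 0 a  l  z
```

View pics/m7.png

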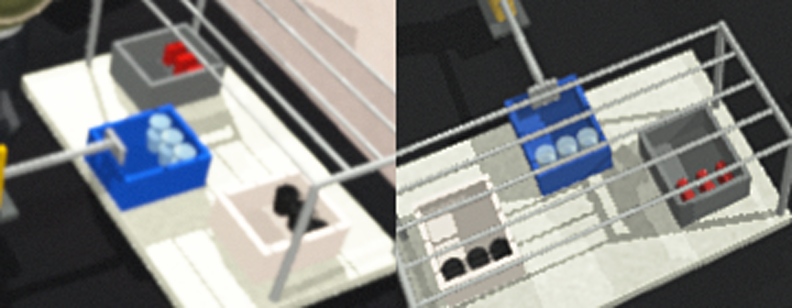

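The side crop (left) and scene crop (right) show the blade pulling on the front wall with the tote almost at the edge. I'll unhook and check closely with the wrist camera from above.

Call:
step_arm(
  targets=[
    [[0.015,0,0],[0,0,0]],
    [[0.03,0,0],[0,0,0]],
    [[0.03,0,0],[0,0,0]],
    [[0.03,0,-0.06],[0,0,0]],
    [[0.03,0,-0.15],[0,0,0]],
    [[0.06,0,-0.25],[0,0,0]],
    [[0.1,0,-0.35],[0,0,0]],
    [[0.15,0,-0.42],[0,0,0]],
    [[0.17,0,-0.42],[0,0,0]],
    [[0.17,0,-0.42],[0,0,0]],
  ],
)

```text
time_s: 10.42
position: [0.5069, 0.0174, 0.2137]
tool_rot: [[1.0, 0.031, 0.001], [0.031, -1.0, -0.0], [0.001, 0.0, -1.0]]
ft_force: [-0.6, 0.1, -4.4]
grip_width: 0.023
gripper_force: 89.4
```

```bash
cat > fl.py <<'E'
from rel import *
def fl(tag):
    env_s=env.observe(); print(env_s['time_s'],env_s['position'].round(4))
    c=cam('wrist'); save(c,tag+'.png'); W=xyzmap(c); hsv=cv2.cvtColor(c['img'],cv2.COLOR_RGB2HSV); H,S,V=[hsv[...,i].astype(int) for i in range(3)]
    b=(H>100)&(H<125)&(S>100)&(V>30)&(W[...,0]>.55)&(W[...,0]<.85)&(abs(W[...,1])<.1)
    rim=b&(abs(W[...,2]-.07)<.006); v,x=np.nonzero(rim); P=onplane(c,np.c_[x,v],.07); print('rim z',np.median(W[...,2][rim]))
    sh=(S<60)&(V>110)&(abs(W[...,2]-.02)<.008)&(W[...,0]>.56)&(W[...,0]<.9)&(abs(W[...,1])<.26)
    v,x=np.nonzero(sh); Q=onplane(c,np.c_[x,v],.02); print('shelf z',np.median(W[...,2][sh]))
    def edge(P,ys):
        e=np.array([(y,np.percentile(P[abs(P[:,1]-y)<.003][:,0],0)) for y in ys if (abs(P[:,1]-y)<.003).sum()>3]); f=np.polyfit(e[:,0],e[:,1],1)
        for _ in range(4):
            r=abs(e[:,1]-np.polyval(f,e[:,0])); g=r<=max(.001,1.5*np.median(r)); f=np.polyfit(e[g,0],e[g,1],1)
        return f,g.sum(),len(e)
    for nm,p,ys in(('rim',P,np.arange(-.02,.06,.004)),('shelf',Q,np.r_[np.arange(-.16,-.04,.006),np.arange(.08,.2,.006)])):
        f,a,k=edge(p,ys); print(nm,'x@.02',np.polyval(f,.02).round(4),'yaw',-np.degrees(f[0]).round(2),a,k)
E
python3 -c "
from fl import *
fl('w8')"
```

```text
10.42 [0.5069 0.0174 0.2137] [[1.0, 0.031, 0.001], [0.031, -1.0, -0.0], [0.001, 0.0, -1.0]] grip 0.0230349849514162 [-0.6  0.1 -4.4]
10.4167 [0.5069 0.0174 0.2137]
rim z 0.07044400782657637
shelf z 0.02056843107410869
rim x@.02 0.6097 yaw 0.87 17 17
shelf x@.02 0.6077 yaw 1.41 40 40
```

View pics/w8.png

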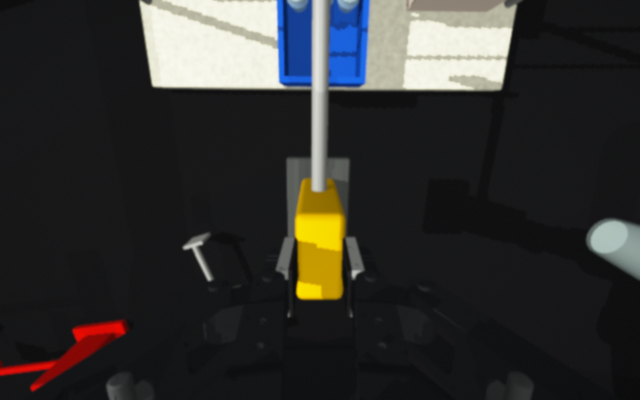

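The wrist view shows the tote's front wall at row 86, nearly on the shelf's front edge at row 88. By rays it is about 2 mm short and 0.5° off, so I'll re-hook and pull the last 2 mm.

Call:
step_arm(
  targets=[
    [[-0.07,0,0.06],[0,0,-0.012]],
    [[-0.135,0,0.16],[0,0,-0.012]],
    [[-0.135,0,0.27],[0,0,-0.012]],
    [[-0.135,0,0.36],[0,0,-0.012]],
    [[-0.135,0,0.42],[0,0,-0.012]],
    [[-0.135,0,0.42],[0,0,-0.012]],
    [[-0.15,0,0.42],[0,0,-0.012]],
    [[-0.165,0,0.42],[0,0,-0.012]],
    [[-0.177,0,0.42],[0,0,-0.012]],
    [[-0.177,0,0.42],[0,0,-0.012]],
  ],
)

```text
time_s: 11.3
position: [0.4525, 0.0158, 0.089]
tool_rot: [[0.999, 0.04, 0.001], [0.04, -0.999, -0.0], [0.001, 0.0, -1.0]]
ft_force: [0.3, -0.2, -4.5]
grip_width: 0.0229
gripper_force: 89.4
```

Call:
step_arm(
  targets=[
    [[0,0,0],[0,0,0]],
    [[0.015,0,0],[0,0,0]],
    [[0.03,0,0],[0,0,0]],
    [[0.03,0,-0.06],[0,0,0]],
    [[0.03,0,-0.15],[0,0,0]],
    [[0.06,0,-0.25],[0,0,0]],
    [[0.1,0,-0.35],[0,0,0]],
    [[0.15,0,-0.42],[0,0,0]],
    [[0.177,0,-0.42],[0,0,0]],
    [[0.177,0,-0.42],[0,0,0]],
  ],
)

```text
time_s: 12.13
position: [0.5075, 0.0179, 0.2138]
tool_rot: [[0.999, 0.041, 0.001], [0.041, -0.999, -0.0], [0.001, 0.0, -1.0]]
ft_force: [-0.9, 0.3, -4.8]
grip_width: 0.0228
gripper_force: 89.4
```

```bash
python3 -c "
from fl import *
fl('w9')"
```

```text
12.13 [0.5075 0.0179 0.2138] [[0.999, 0.041, 0.001], [0.041, -0.999, -0.0], [0.001, 0.0, -1.0]] grip 0.022840459046860998 [-0.9  0.3 -4.8]
12.1333 [0.5075 0.0179 0.2138]
rim z 0.07051166135614863
shelf z 0.020590334776490336
rim x@.02 0.6077 yaw 1.66 16 16
shelf x@.02 0.6077 yaw 1.43 40 40
```

Flush now: rim and shelf edge both at 0.6077, yaw within 0.3°. Next I'll carry the hook back to where it stood.

Call:
step_arm(
  targets=[
    [[-0.08,-0.02,0],[0,0,-0.02]],
    [[-0.17,-0.1,0],[0,0,-0.1]],
    [[-0.23,-0.2,0],[0,0,-0.22]],
    [[-0.25,-0.32,0],[0,0,-0.36]],
    [[-0.26,-0.44,0],[0,0,-0.5]],
    [[-0.269,-0.56,0],[0,0,-0.64]],
    [[-0.269,-0.68,0],[0,0,-0.78]],
    [[-0.269,-0.8,0],[0,0,-0.9]],
    [[-0.269,-0.91,0],[0,0,-1]],
    [[-0.269,-0.99,0],[0,0,-1]],
  ],
)

```text
time_s: 13.02
position: [0.4114, 0.3134, 0.2119]
tool_rot: [[0.674, 0.739, -0.004], [0.739, -0.674, -0.001], [-0.004, -0.002, -1.0]]
ft_force: [1.2, -1.2, -4.3]
grip_width: 0.0229
gripper_force: 89.5
```

Call:
step_arm(
  targets=[
    [[0,0,0.05],[0,0,-0.12]],
    [[0,0,0.13],[0,0,-0.26]],
    [[0,0,0.21],[0,0,-0.4]],
    [[0,0,0.29],[0,0,-0.52]],
    [[0,0,0.37],[0,0,-0.524]],
    [[0,0,0.44],[0,0,-0.524]],
    [[0,0,0.47],[0,0,-0.524]],
    [[0,0,0.47],[0,0,-0.524]],
  ],
)

```text
time_s: 13.68
position: [0.4112, 0.3103, 0.0703]
tool_rot: [[0.327, 0.945, -0.006], [0.945, -0.327, -0.003], [-0.005, -0.005, -1.0]]
ft_force: [-0.2, 0.3, -3.6]
grip_width: 0.0225
gripper_force: 89.5
```

```bash
python3 -c "
from rel import *
print(np.round(s['q'],1))
c=cam('wrist');W=xyzmap(c)
k=(W[...,2]<.04)&(np.hypot(W[...,0]-.4155,W[...,1]-.3115)<.25)
d=W-s['position'];a=d@s['tool_rot'][:,0];l=d@s['tool_rot'][:,1]
print('bench',np.nanmedian(W[...,2][k]))
f=(a>.027)&(a<.042)&(abs(l)<.022)&(abs(l)>.008)&(W[...,2]<.09); print('foot top',f.sum(),np.nanpercentile(W[...,2][f],[10,50,90]).round(4))
"
```

```text
13.68 [0.4112 0.3103 0.0703] [[0.327, 0.945, -0.006], [0.945, -0.327, -0.003], [-0.005, -0.005, -1.0]] grip 0.022510839783810563 [-0.2  0.3 -3.6]
[23.9 25.8 90.3 -0.  64.4 43. ]
bench 0.0007865429967234841
foot top 810 [0.0006 0.0266 0.028 ]
```

Call:
step_arm(
  targets=[
    [[0,0,0.02],[0,0,0]],
    [[0,0,0.035],[0,0,0]],
    [[0,0,0.045],[0,0,0]],
    [[0,0,0.051],[0,0,0]],
    [[0,0,0.056],[0,0,0]],
    [[0,0,0.056],[0,0,0]],
    [[0,0,0.056],[0,0,0]],
    [[0,0,0.056],[0,0,0]],
  ],
)

```text
time_s: 14.4
position: [0.4134, 0.3115, 0.0565]
tool_rot: [[0.327, 0.945, 0.0], [0.945, -0.327, 0.0], [0.0, 0.0, -1.0]]
ft_force: [0.7, 0.6, -3.7]
grip_width: 0.023
gripper_force: 89.5
```

Call:
step_arm(
  targets=[
    [[0,0,0.003],[0,0,0]],
    [[0,0,0.006],[0,0,0]],
    [[0,0,0.009],[0,0,0]],
    [[0,0,0.009],[0,0,0]],
    [[0,0,0.009],[0,0,0]],
  ],
)

```text
time_s: 14.82
position: [0.4133, 0.3114, 0.0541]
tool_rot: [[0.327, 0.945, 0.0], [0.945, -0.327, 0.0], [0.0, 0.0, -1.0]]
ft_force: [-1.5, -0.6, 4.1]
grip_width: 0.0228
gripper_force: 90.4
```

Contact: the force has gone from −3.7 N to +4.1 N. Opening the fingers and rising straight up.

Call:
step_arm(
  targets=[
    [[0,0,0],[0,0,0]],
    [[0,0,0],[0,0,0]],
    [[0,0,0],[0,0,0]],
    [[0,0,0],[0,0,0]],
    [[0,0,0],[0,0,0]],
    [[0,0,0],[0,0,0]],
    [[0,0,0],[0,0,0]],
    [[0,0,0],[0,0,0]],
  ],
  jaw=85,
)

```text
time_s: 15.48
position: [0.4133, 0.3114, 0.0536]
tool_rot: [[0.327, 0.945, 0.0], [0.945, -0.327, 0.0], [0.0, 0.0, -1.0]]
ft_force: [0.5, 0.3, 0.2]
grip_width: 0.085
gripper_force: 0.0
```

Call:
step_arm(
  targets=[
    [[0,0,-0.04],[0,0,0]],
    [[0,0,-0.12],[0,0,0]],
    [[0,0,-0.22],[0,0,0]],
    [[0,0,-0.32],[0,0,0]],
    [[0,0,-0.42],[0,0,0]],
    [[0,0,-0.52],[0,0,0]],
    [[0,0,-0.52],[0,0,0]],
    [[0,0,-0.52],[0,0,0]],
  ],
)

```text
time_s: 16.15
position: [0.4138, 0.3117, 0.2108]
tool_rot: [[0.327, 0.945, 0.003], [0.945, -0.327, 0.001], [0.002, 0.002, -1.0]]
ft_force: [-0.1, 0.1, -0.0]
grip_width: 0.0848
gripper_force: 0.0
```

```bash
python3 -c "
from rel import *
run('10')
r=hand(cam('wrist'),(.414,.312)); print(r)"
```

```text
16.15 [0.4138 0.3117 0.2108] [[0.327, 0.945, 0.003], [0.945, -0.327, 0.001], [0.002, 0.002, -1.0]] grip 0.08483722535508408 [-0.1  0.1 -0. ]
== scene
 rim 243 [666.1  20.8] [115.3  87.8] 1.17 [[608.0, 63.0], [609.0, -24.0], [725.0, -22.0], [723.0, 66.0]]
 front x(y=.02)= 0.6104 yaw 1.24 n 28 39
== side
 rim 389 [657.3  15. ] [113.8  94.6] 1.44 [[599.0, 61.0], [602.0, -34.0], [715.0, -31.0], [713.0, 64.0]]
 front x(y=.02)= 0.602 yaw 1.17 n 34 39
== wrist
 rim 1234 [672.2  24.6] [91.1 96.8] 1.87 [[625.0, 71.0], [628.0, -25.0], [719.0, -22.0], [716.0, 74.0]]
 front x(y=.02)= 0.678 yaw 30.69 n 22 32
(array([318.2526238 , 185.27509239]), ((412.1377258300781, 311.6910095214844), (49.87352752685547, 25.57353973388672), 70.20477294921875))
```

View pics/side10.png

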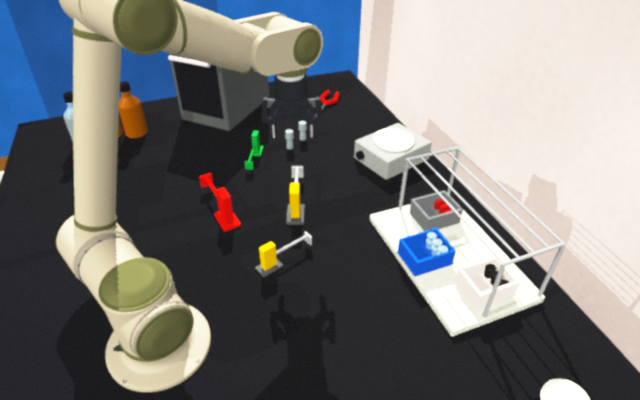

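The side view shows the hook standing upright at (295,200), back where it started. The blue tote is flush with the shelf's front edge at (427,250), the white and grey totes haven't moved, and the gripper is clear. Handing in.

```bash
python3 -c "
from rig import close_job
print(close_job())"
```

```text
the job is handed in; nothing more can be done
None
```

The job is handed in after about 16 s of the 46 s: the hook pulled the blue tote flush with the shelf's front edge (by camera, within about 1 mm) and stands upright on the bench again, well clear of it, with the white and grey totes untouched.

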